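# Hang the dripper carrier on the sloped drip rail

### The arm

A 7-joint arm with a two-finger parallel gripper is mounted at the origin on the work surface. World frame = base frame: x ahead of the robot, y to its left, z up, the work surface at z = 0. Lengths are in m, angles in rad, forces in N, time in s.
With the tool pointing down it reaches from about 0.425 to 0.925 m from the base axis. Payload 6.8 kg.
Tool frame: the origin (TCP) lies on the front face of the gripper's body, between the roots of the fingers; the fingertips stand 73 mm ahead of it and the grasp point (between the pads) lies 54 mm ahead of it (env.nose_length is the distance from the TCP to the fingertips, in m); z points along the fingers, y is the direction in which the jaws open and shut (so a half turn about z gives the same grasp; the last joint's range is limited). The gripper opens to 85 mm and grips with 20 to 120 N. Pads are 22 mm wide; open, the fingers measure 114 mm over their backs; the gripper's body (76 mm by 85 mm) begins 54 mm behind the grasp point. The pads swing forward as they close: fully open they stand 13 mm farther back than shut.
Start: joints at [0.996, 0.477, 0.022, 1.555, -0.011, 1.109, -0.083], TCP at [0.304, -0.603, 0.304] pointing down, gripper open.
Joint ranges: [-2.96, 2.96], [-0.34, 2.1], [-1.41, 1.46], [0.24, 2.44], [-1.37, 4.51], [0.17, 1.92], [-2.96, 2.96]. Speed limits (rad/s): [2.39, 2.39, 3.14, 3.14, 3.14, 3.14, 3.14].

### API

Orientations are given as a unit quaternion [w, x, y, z].
In Python, from cell import env, kin, camera, calibration, job gives the robot as it stands. The module is installed in compiled form; this text tells all that it offers. Calls block until the motion is done:
- env.reach(position, orientation): joint-space move of the TCP to a pose.
- env.movel(position, velocity=0.15, rot=None, stop_force=None): straight line of the TCP; rot=None keeps the orientation; velocity is the mean speed in m/s. With stop_force (N) it stops when the force on the tool has changed by that much, and returns True; else False.
- env.goto_joints(angles): joint-space move.
- env.grip(opening, f_grip=None): finger opening in m; f_grip is the grip in N (None keeps the last); returns when the fingers have stopped.
- env.dwell(seconds).
- kin.inverse_kinematics(position, orientation): joint angles nearest the present ones, or None.
- env.get_state(): the state.
- camera(name): name is "scene" or "top" or "wrist"; returns (picture, depth): 480x640x3 uint8, blue, green, red; 480x640 float32, m along the optical axis (not along the pixel's ray), 0 where there is no reading.
- calibration(name): a dict with "fx", "fy", "cx", "cy" (pixels), "rvec" (rotation vector, rad) and "tvec" (3), from world to camera coordinates, as OpenCV has them. Camera axes: x right, y down, z forward; pixel columns grow to the right and rows downward; lengths in m; the calibration is good to about 2 mm. A picture is of the moment at which its call begins: read the wrist's pose just before it. calibration takes no time and is no camera call; for the wrist camera it gives the pose at the moment of the call.
A pose or a line that the arm cannot do raises env.PlanningError and nothing moves.
- job.job_done(): hands the job in, once; it reports no verdict.
The state is a dict: "time": time; "qpos": joint angles; "joint_velocities": joint speeds; "joint_torque": joint torques, N m; "tcp_pos": TCP position; "orientation": TCP orientation; "force": force on the tool from outside, world axes, zero at the start; "torque": the same for the moment, N m; "opening": finger opening in m.
Only numpy, scipy, OpenCV 4.12 (cv2) and the standard library are available. Lean on these libraries where they do the work, as an engineer would, in place of code of your own. Each camera call takes 0.05 s, during which the arm holds its last target.

### The job

The rinsed steel dripper stands on the counter in its roller carrier: hook the carrier over the drip rail at the rail's upper end, set its two wheels gently down on the bar, then let go there and see that it rolls down by itself to the stop at the lower end and hangs there with both wheels on the bar. Do not drop it or push it along the bar, and leave everything else on the counter where it stands.

Things in the scene. Friction and masses are not known exactly. Their poses are not given: they have to be found in the camera images.
- carrier_grip (a point): Centre of the dark wooden grip on top of the roller carrier, half-way up: block 12 mm in x, 42 in y, 40 tall, standing on a 25 x 52 mm steel plate; nothing beside or above it. Axes of the carrier: z up, y along its two wheels, +x out of its open mouth. It starts upright on the counter, mouth away from the robot within 0.45 rad. About 0.4 kg, 229 mm tall, rigid except for the wheels.
- carrier_seat (a point): Point on the carrier midway between its two wheels, at the level of the tread bottoms, which rest on the bar: 59 mm straight below carrier_grip, 150 mm above the dripper's foot. White grooved wheels in line along y, 56 mm apart: tread 24 mm and flanges 36 mm in diameter (flanges 6 mm deeper), groove 10 mm wide. The front flange reaches 46 mm ahead in +y.
- carrier_mouth (a point): Point on the carrier in the middle of its mouth, 38 mm below carrier_seat. The mouth is 64 mm high: wheel flanges above, dripper rim below; open to +x, closed on -x by the side plate (86 mm long in y, outer face 15 mm from the wheel plane) and a strap that slants out to x = -49 mm. The cone dripper under it has a ring 105 mm across, centred 5 mm to +x of the wheel plane.
- stand: Drip rail, fixed: steel tray 130 mm in x, 520 in y, 22 tall, a post at each end (y = +230 and -230 mm), and between them a flat steel bar on edge, 6 mm thick in x, 20 mm deep, its mid-plane at x = 0. Origin: centre of the tray's underside; z up; +y towards the bar's LOWER end, -y towards its UPPER end. Hang the carrier from the -x side: strap on -x of the bar, its +y along the stand's +y.
- bar_pivot (a point): Point of the stand in the lower post where the bar turns (y = 230, z = 195 mm in the stand's frame). The slope is clamped by hand at 0.085 to 0.16 rad (5 to 9 degrees) and is NOT measured: the bar's top lies at z = 205 mm + tan(slope) x distance from the pivot along y, so feel for it (or see it) where the carrier is set down. The clamped bar does not give.
- bar_load (a point): Fixed point of the stand in the bar's mid-plane where to load, at y = -115, z = 205 mm in the stand's frame. It does NOT follow the slope: the bar's top is 29 to 56 mm above it. Set carrier_seat within 40 mm of it along y; further up the ring meets the upper post (cheeks 30 mm wide in y, 287 mm tall, at y = -230; the clamp knob on the bar there sticks out 23 mm to +x).
- bar_stop (a point): Point of the stand in the bar's mid-plane where carrier_seat is when the carrier has arrived: y = 123 mm, z = 218 mm in the stand's frame; the bar's top there is within 5 mm of this height. The stop is a dark block on the bar, 40 mm tall, 40 mm wide, its rubber face at y = 168 mm, met by the front wheel. The wheels are lightly braked: let go, the carrier rolls off at once and needs 1 to 7 s.
- plain_dripper_mid (a point): Bystander: a loose steel dripper without carrier, 98 mm across and 80 mm tall, with a wire handle; this point is its centre. It and the carrier may stand in each other's places.
- cup: Bystander: white cup, 72 mm across and 55 mm tall, standing on the scale (20 mm tall); origin at its underside.
- scale: Bystander: flat black scale 130 by 130 by 20 mm, fixed; origin at its underside.
- spoon: Bystander: spoon 150 mm long lying on the counter.
- milk_jug: Bystander: steel milk jug 84 mm across, 95 mm tall with a handle on -x; origin at its underside.
- bean_jar: Bystander: closed jar 90 mm across, 130 mm tall; origin at its underside.
Things that resemble listed ones, but are neither listed nor needed, are in the scene too. Leave any blue or green look-alike of the part that bears carrier_grip alone.

How it is judged:
On the way, in this order (a step that is already met when the one before it is completed fails the run):
1. still held, the carrier is set down on the bar at its upper end, square to it (contact force between carrier and the fingers above 0.5 N and contact force between carrier and stand above 0.5 N and x of carrier_seat in the frame of stand between -0.006 and 0.006 m and y of carrier_seat in the frame of stand below -0.05 m and z of carrier_seat in the frame of stand above 0.21 m and angle between the y axis of carrier_seat and the y axis of stand, either way round below 0.25 rad), for 0.05 s.
2. let go there, the bar carries it (contact force between carrier and the fingers below 0.05 N and contact force between carrier and stand above 1 N and y of carrier_seat in the frame of stand below -0.02 m), for 0.05 s.
At the end, for the whole second after the job is handed in: The carrier hangs at rest on the bar against the stop: carrier_seat within 8 mm of its stop position along the bar and within 5 mm of the bar's mid-plane, at the bar's height (205 to 229 mm), upright within 0.25 rad, slower than 30 mm/s and not touched by the fingers (y of carrier_seat in the frame of stand between 0.114 and 0.13 m and x of carrier_seat in the frame of stand between -0.005 and 0.005 m and z of carrier_seat in the frame of stand between 0.205 and 0.229 m and angle between carrier_seat's own z axis and vertical below 0.25 rad and contact force between carrier and stand above 1 N and linear speed of carrier below 0.03 m/s and contact force between carrier and the fingers below 0.05 N).
It fails at once if the carrier is dropped (falls freely) (contact force between carrier and anything else below 0.02 N and linear speed of carrier above 0.35 m/s).
It fails at once if held or touched by the fingers, the carrier is pressed or knocked against the rail with more than 25 N (contact force between carrier and the fingers above 0.3 N and contact force between carrier and stand above 25 N).
It fails at once if the carrier is pushed or carried along the bar below its upper half (contact force between carrier and the fingers above 0.3 N and y of carrier_seat in the frame of stand between 0 and 0.2 m and x of carrier_seat in the frame of stand between -0.02 and 0.02 m and z of carrier_seat in the frame of stand between 0.19 and 0.26 m).
It fails at once if another thing on the counter is moved by more than 30 mm (distance of any of plain_dripper_mid, cup, spoon, milk_jug, bean_jar from where it was at the start of the episode above 0.03 m).
It also fails if it takes over 54 s, if anything falls off the work surface, if the arm or the gripper's body presses on something with over 40 N, if the wrist force passes 120 N, or if a joint passes its speed limit or range.

## Working session

There is one attempt and no reset: what is moved stays moved. The work goes in short steps, each a Python script; the robot and the scene stay as the last script left them, time stands still between calls to the robot, and variables do not carry over. Pictures are saved under pics/ and viewed, and the job is handed in when it is done.

```bash
mkdir -p pics
cat > h.py <<'E'
import numpy as np, cv2
from cell import env, kin, camera, calibration, job
def cal(n):
    c=calibration(n); R=cv2.Rodrigues(np.array(c["rvec"],float))[0]; return c,R,np.array(c["tvec"],float).ravel()
def cloud(d,c,R,t):
    v,u=np.mgrid[0:d.shape[0],0:d.shape[1]]
    P=np.stack([(u-c["cx"])/c["fx"]*d,(v-c["cy"])/c["fy"]*d,d],-1)
    W=(P-t)@R
    W[d<=0]=np.nan
    return W
def shot(n,f=None):
    c,R,t=cal(n); im,d=camera(n)
    if f: cv2.imwrite("pics/"+f+".png",im); np.savez("pics/"+f+".npz",im=im,d=d,W=cloud(d,c,R,t),R=R,t=t,c=np.array([c["fx"],c["fy"],c["cx"],c["cy"]]))
    return im,d,cloud(d,c,R,t)
E
python3 - <<'E'
from h import *
s=env.get_state(); print(s["time"],s["tcp_pos"],s["orientation"],s["force"])
for n in("scene","top","wrist"): 
    shot(n,n+"0"); c,R,t=cal(n); print(n,-R.T@t,c["fx"])
E
```

```text
0.0 [ 0.30352516 -0.60238326  0.30293993] [-8.64064524e-04  9.72886390e-01  2.31281728e-01 -2.96852727e-04] [0.41069562 0.39838556 0.36055888]
scene [1.18686639 0.50191167 1.24709877] 557.6378069257687
top [0.3115699  0.03599358 1.43302496] 528.5809806461089
wrist [ 0.37772365 -0.56484929  0.37305772] 429.03207839477767
```

View pics/scene0.png

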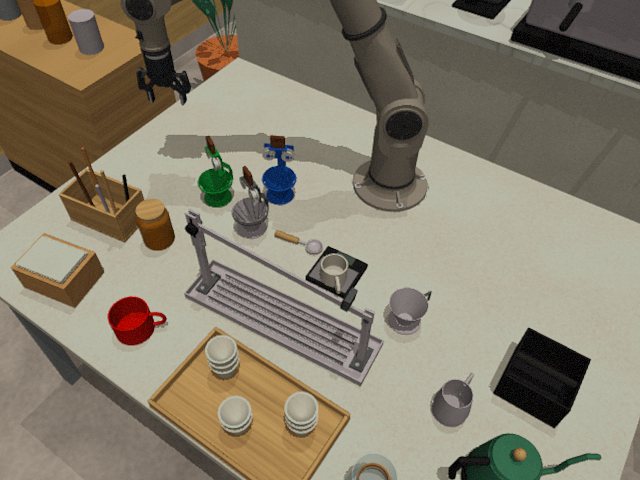

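View pics/top0.png

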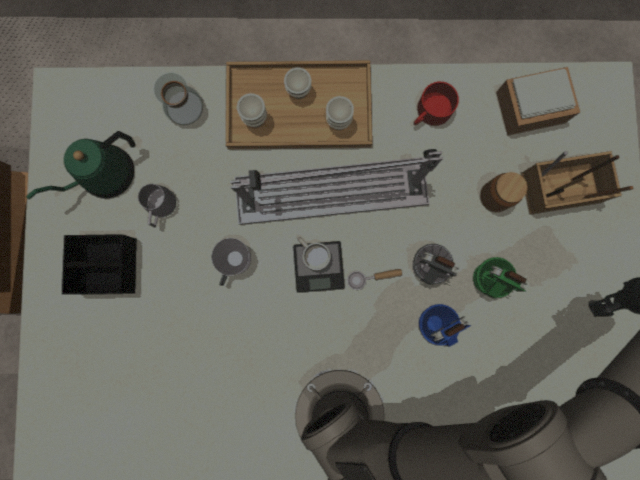

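View pics/wrist0.png

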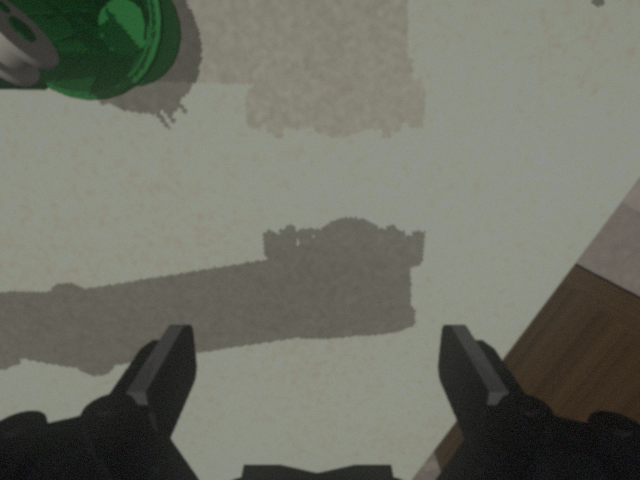

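Run:
```python
import numpy as np,cv2
for n,box in (("top0",(380,220,540,360)),("scene0",(180,120,320,250))):
    z=np.load(f"pics/{n}.npz"); im=z["im"]; x0,y0,x1,y1=box
    cv2.imwrite(f"pics/{n}_crop.png",cv2.resize(im[y0:y1,x0:x1],None,fx=5,fy=5,interpolation=cv2.INTER_CUBIC)[:600,:800])
z=np.load("pics/top0.npz"); im=z["im"]; x0,y0,x1,y1=(225,140,450,230)
cv2.imwrite("pics/stand_crop.png",cv2.resize(im[y0:y1,x0:x1],None,fx=3.5,fy=3.5,interpolation=cv2.INTER_CUBIC))
W=z["W"]
for (u,v) in [(437,263),(400,160),(240,218),(231,258),(255,180),(432,156)]:
    print(u,v,W[v,u].round(3))
# high brown pixels
hsv=cv2.cvtColor(im,cv2.COLOR_BGR2HSV)
s=np.s_[240:285,410:465]
w=W[s]; m=(w[...,2]>0.13)
for r in range(0,45,3): print(' '.join('%4d'%(1000*x) if x==x else ' nan' for x in w[r,::3,2]))
```

```text
437 263 [ 0.384 -0.229  0.188]
400 160 [ 0.678 -0.174  0.017]
240 218 [0.524 0.266 0.004]
231 258 [ 0.415  0.29  -0.   ]
255 180 [0.576 0.193 0.243]
432 156 [ 0.621 -0.209  0.267]
   1    2   -6   -6    2    2   -5    1    1    0   -4   -3   -1   -2   -3    1    0   -2    0
  -4    1    1   -4    3    0    0   -1    3    1   -4    0    0    2   -2    0   -8    2    0
   0    0   -3    1    0   71   78   67   69   70   73   -3    1    3    4   -2   -2   -3    0
   0    0   -4   74   76   60   59   55   53   58   67   76   73    1    0   -5    0   -2   -1
  -7    0   69   76   58   53   41   38   38   51   60   62   73   -1    0    2    0   -2   -3
  -5    0   70   55   39  166  170  179  183   36   40   58   67   78   -1    6    3   -2   -3
  -4   67   68   44  172  176  175  172  187  221  229  223   60   69    0   -5    2    5   -1
  -2   78   63   28  175  191  163  186  189  212  230  224  225  228   70   -3    1    0   -1
   0   70   70   32    5  165  174  187  188  185  188  209  227  225  227   -5    2   -1   -1
  -3   74   66   29    0    3    5  146  163  189  185  187  186  209  224  174   -1   -2    3
  -8    3   75   53   20    4  127  135  133  140  160  184  189  190  181  -10   -1   -3   -5
  -7    0   73   66   31   18  127  130  129  136   41  133  162  177  189  172   -1    0   -6
  -2    1    3   74   61  113  117  nan  127   50   52   67   73    1  159   -1   -1    0    0
  -1   -5    0   -1   98  109  113  115  118   60   74   76   75    0   -4    0    0    4   -1
   2    0   -3    0   -2   79  104  105   77   71   71   -1    3    0    0   -6    8    2    2
```

View pics/top0_crop.png

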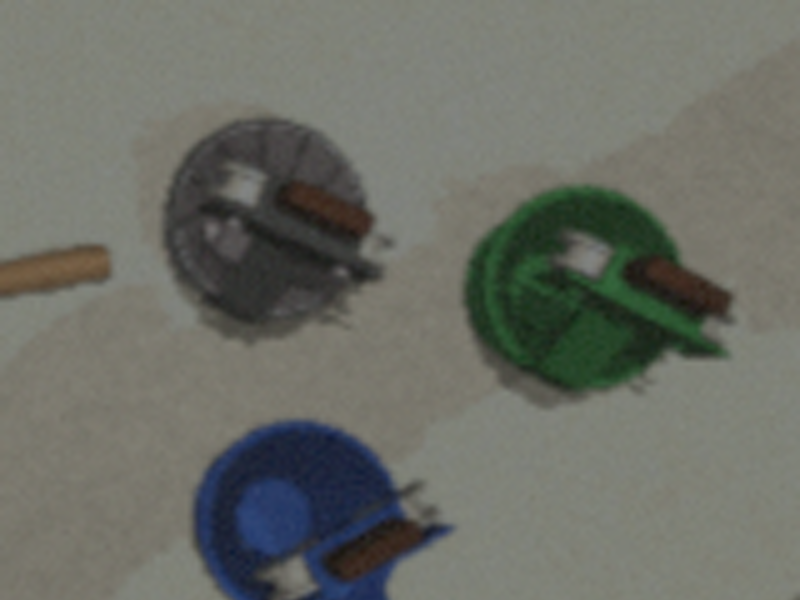

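View pics/scene0_crop.png

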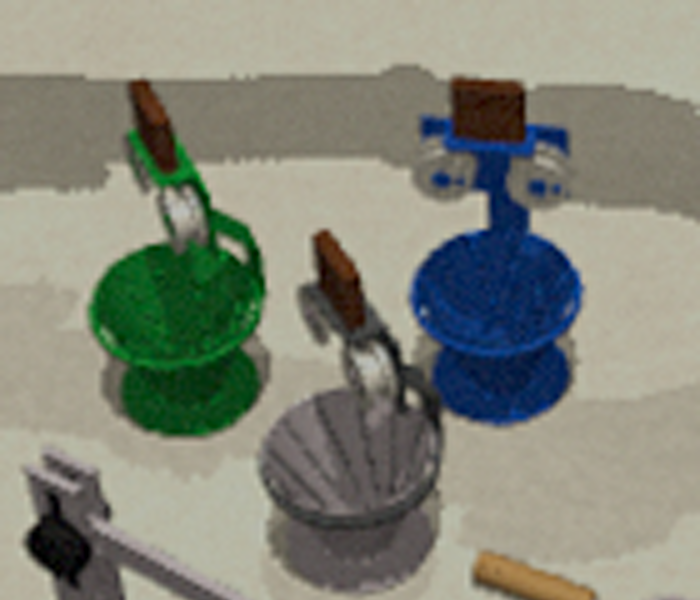

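View pics/stand_crop.png

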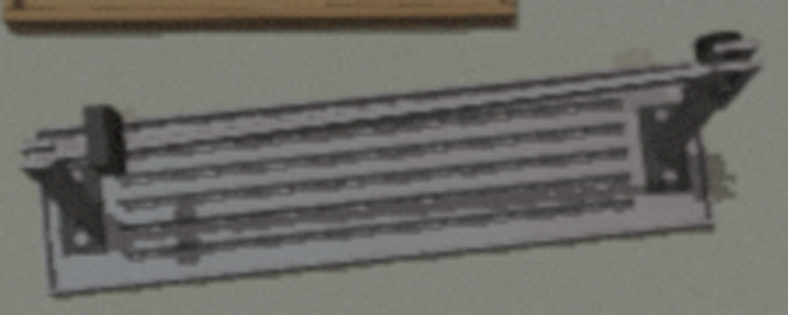

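The steel carrier is at top (437,263) and scene (250,205). The look-alikes are green (497,278), blue (441,324) and the plain dripper (231,258). The crop shows a grey body with a dark wooden grip, so it is the right one. Next I measure it and the stand.

Run:
```python
import numpy as np,cv2
def line(P):
    c=np.median(P,0); 
    for _ in range(4):
        u,s,v=np.linalg.svd(P-P.mean(0),full_matrices=False); d=v[0]; 
        r=np.linalg.norm((P-P.mean(0))-np.outer((P-P.mean(0))@d,d),axis=1); P=P[r<max(.004,2*r.std())]
    return P.mean(0),d*np.sign(d[1]),len(P)
for n,box in (("top0",(425,250,465,280)),("scene0",(235,160,265,195))):
    z=np.load(f"pics/{n}.npz"); im=z["im"].astype(int);W=z["W"];K=z["c"];R=z["R"];t=z["t"];C=-R.T@t
    x0,y0,x1,y1=box
    m=np.zeros(im.shape[:2],bool); m[y0:y1,x0:x1]=True
    m&=(im[...,2]-im[...,0]>18)&(W[...,2]>.165)
    P=W[m]; print(n,m.sum(),"z pct",np.percentile(P[:,2],[2,10,50,90,98]).round(3))
    mm=m&(W[...,2]>.218) if n=="top0" else m
    vv,uu=np.nonzero(mm)
    if n=="top0":
        ray=np.stack([(uu-K[2])/K[0],(vv-K[3])/K[1],np.ones(len(uu))],-1)@R
        Q=C+ray*((0.229-C[2])/ray[:,2])[:,None]
        r=cv2.minAreaRect((Q[:,:2]*1000).astype(np.float32)); print("top face rect",r, cv2.boxPoints(r).round(1).tolist())
        PP=P[P[:,2]>.218]; print("mean depth-based",PP.mean(0).round(4))
    else:
        r=cv2.minAreaRect((P[:,:2]*1000).astype(np.float32)); print("rect",r,P.mean(0).round(4))
# bar
for n in ("top0","scene0"):
    z=np.load(f"pics/{n}.npz");W=z["W"];im=z["im"].astype(int)
    m=(W[...,0]>.45)&(W[...,0]<.75)&(W[...,1]>-.17)&(W[...,1]<.15)&(W[...,2]>.17)&(W[...,2]<.28)
    P=W[m]; c,d,k=line(P); print(n,"bar",k,c.round(4),d.round(4),"slope",np.arctan2(-d[2],np.hypot(d[0],d[1])).round(4),"yaw",np.arctan2(-d[0],d[1]).round(4))
    # tray
    m=(W[...,0]>.42)&(W[...,0]<.75)&(abs(W[...,1])<.33)&(W[...,2]>.013)&(W[...,2]<.03)
    vv,uu=np.nonzero(m); 
    lab=cv2.connectedComponentsWithStats(cv2.morphologyEx(m.astype(np.uint8),cv2.MORPH_CLOSE,np.ones((5,5))))
    i=1+lab[2][1:,4].argmax(); mm=(lab[1]==i)&m
    P=W[mm]; r=cv2.minAreaRect((P[:,:2]*1000).astype(np.float32)); print("tray",r,P[:,2].mean())
```

```text
top0 73 z pct [0.223 0.224 0.227 0.23  0.233]
top face rect ((385.671630859375, -240.19874572753906), (37.457637786865234, 10.308362007141113), 65.11891174316406) [[373.1000061035156, -255.0], [382.5, -259.3999938964844], [398.20001220703125, -225.39999389648438], [388.8999938964844, -221.0]]
mean depth-based [ 0.3857 -0.2405  0.2272]
scene0 125 z pct [0.173 0.198 0.219 0.229 0.231]
rect ((393.218017578125, -236.51560974121094), (61.713592529296875, 15.400497436523438), 65.61703491210938) [ 0.3933 -0.2386  0.2156]
top0 bar 272 [ 0.5982 -0.016   0.2333] [-0.0928  0.989  -0.1148] slope 0.1151 yaw 0.0935
tray ((579.7066650390625, 15.764923095703125), (99.87439727783203, 520.7234497070312), 5.423975944519043) 0.018914359072232993
scene0 bar 222 [6.024e-01 5.000e-04 2.272e-01] [-0.0919  0.9886 -0.1196] slope 0.1198 yaw 0.0927
tray ((598.9176635742188, 11.807220458984375), (136.48422241210938, 522.9031372070312), 5.4544596672058105) 0.019438839486425313
```

```bash
cat >> h.py <<'E'
from scipy.spatial.transform import Rotation as Ro
def ori(psi,slope=0.):
    M=np.array([[-np.sin(psi),np.cos(psi),0],[np.cos(psi),np.sin(psi),0],[0,0,-1.]]).T
    ax=np.array([np.cos(psi),np.sin(psi),0])
    q=(Ro.from_rotvec(-slope*ax)*Ro.from_matrix(M)).as_quat()
    return [q[3],q[0],q[1],q[2]]
SY=0.093; SO=np.array([.5987,.012])
def st(x,y): 
    c,s=np.cos(SY),np.sin(SY); return SO+np.array([c*x-s*y,s*x+c*y])
E
python3 - <<'E'
from h import *
p=st(0,-.19); 
print(p,kin.inverse_kinematics([*p,.45],ori(SY)), kin.inverse_kinematics([.386,-.24,.29],ori(-.434)), kin.inverse_kinematics([*st(-.09,-.115),.40],ori(SY,.117)),kin.inverse_kinematics([*st(0,-.115),.36],ori(SY,.117)))
env.reach([*p,.45],ori(SY))
print(env.get_state()["time"])
shot("wrist","bar1")
print(env.get_state()["tcp_pos"])
E
```

```text
[ 0.61634454 -0.17717894] [ 0.45464669  0.35611408 -0.37574323  1.42321009  0.13050317  1.38679804
  0.16949119] [ 0.67165227  0.14404779 -0.275386    2.06065636  0.04825605  0.94279939
 -0.06338758] [ 0.43052105  0.17769287 -0.44873368  1.76886753  0.20687323  1.20986668
  0.00827668] [ 0.34650262  0.3609259  -0.43021462  1.6280477   0.28534465  1.1933078
 -0.07288076]
2.125
[ 0.61584832 -0.17902396  0.44941292]
```

View pics/bar1.png

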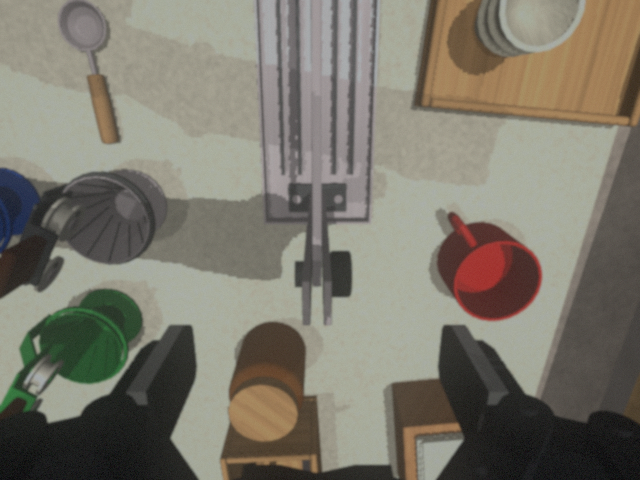

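```bash
python3 - <<'E'
import numpy as np,cv2
z=np.load("pics/bar1.npz");W=z["W"];im=z["im"];K=z["c"];R=z["R"];C=-z["R"].T@z["t"]
print("cam",C, "fwd",R[2])
P=[]
for v in range(5,190,15):
    us=[u for u in range(295,345) if .17<W[v,u,2]<.30]
    if not us: print(v,"none"); continue
    ul,ur=min(us),max(us); zz=np.median(W[v,us,2]); w=np.median(W[v,us],0)
    out=[]
    for u in (ul-.5,ur+.5):
        r=np.array([(u-K[2])/K[0],(v-K[3])/K[1],1])@R; p=C+r*((zz-C[2])/r[2]); out.append(p)
    print(v,ul,ur,zz.round(4),((out[0]+out[1])/2).round(4),"width",(np.linalg.norm(out[0]-out[1])*1000).round(1)); P.append((out[0]+out[1])/2)
P=np.array(P); a=np.polyfit(P[:,1],P[:,0],1); b=np.polyfit(P[:,1],P[:,2],1); print(a,b,"yaw",np.arctan(-a[0]))
print("at y=-.1025 x,z:",np.polyval(a,-.1025),np.polyval(b,-.1025))
# tray near end at y=-0.26
m=(W[...,2]>.012)&(W[...,2]<.03)&(W[...,0]>.5)&(W[...,0]<.72)&(W[...,1]<.2)&(W[...,1]>-.3)
m=cv2.morphologyEx(m.astype(np.uint8),cv2.MORPH_OPEN,np.ones((3,3))).astype(bool)
Q=W[m][:,:2]; sy=.093
c,s=np.cos(sy),np.sin(sy); q=(Q-[.5987,.012])@np.array([[c,-s],[s,c]])
print("tray in stand frame pct x",np.percentile(q[:,0],[.5,2,98,99.5]),"y min",np.percentile(q[:,1],[.2,.5,1,2]))
# carrier grip
E
python3 - <<'E'
from h import *
env.reach([.386,-.24-.0,.40],ori(-.434)); print(env.get_state()["time"]); shot("wrist","grip1"); s=env.get_state();print(s["tcp_pos"],s["force"])
E
```

```text
cam [ 0.60746005 -0.09558353  0.51927198] fwd [ 0.0280643  -0.32463383 -0.94542333]
5 311 320 0.2387 [ 0.6017 -0.048   0.2387] width 5.8
20 311 320 0.2403 [ 0.6025 -0.056   0.2403] width 5.8
35 311 320 0.2406 [ 0.6032 -0.064   0.2406] width 5.9
50 311 320 0.2421 [ 0.6039 -0.0722  0.2421] width 5.9
65 311 320 0.243 [ 0.6047 -0.0804  0.243 ] width 6.0
80 311 320 0.2438 [ 0.6054 -0.0888  0.2438] width 6.0
95 311 320 0.2449 [ 0.6062 -0.0973  0.2449] width 6.1
110 311 320 0.2457 [ 0.607  -0.106   0.2457] width 6.1
125 311 320 0.2475 [ 0.6078 -0.1147  0.2475] width 6.1
140 311 320 0.2476 [ 0.6086 -0.1236  0.2476] width 6.2
155 311 320 0.2491 [ 0.6094 -0.1326  0.2491] width 6.2
170 311 320 0.2499 [ 0.6103 -0.1418  0.2499] width 6.3
185 312 320 0.2509 [ 0.6114 -0.1511  0.2509] width 5.7
[-0.09250377  0.59724197] [-0.11615194  0.23352327] yaw 0.09224126621095917
at y=-.1025 x,z: 0.6067236076933153 0.24542884207847845
tray in stand frame pct x [-0.06789189 -0.06747081  0.1153503   0.11754527] y min [-0.25903633 -0.25881253 -0.25860239 -0.25756873]
3.1417
[ 0.38770602 -0.23966833  0.40060003] [ 0.30263361 -0.17659102 -0.4034336 ]
```

View pics/grip1.png

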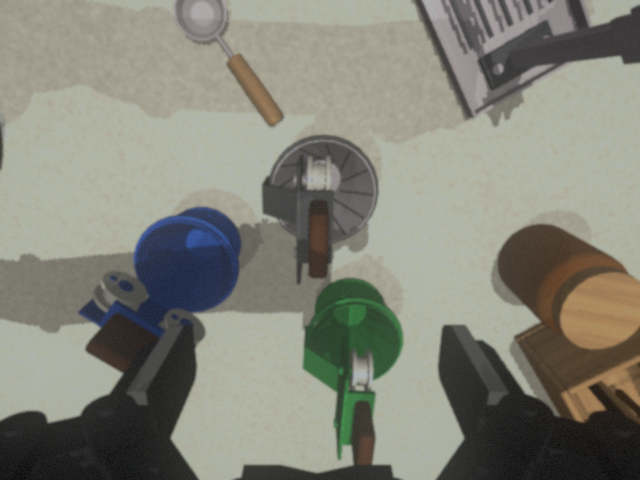

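Run:
```python
import numpy as np,cv2
z=np.load("pics/grip1.npz");W=z["W"];im=z["im"].astype(int);K=z["c"];R=z["R"];C=-z["R"].T@z["t"]
m=np.zeros((480,640),bool); m[185:295,295:345]=1
m&=(im[...,2]-im[...,0]>15)&(W[...,2]>.18)
P=W[m]; print(m.sum(),np.percentile(P[:,2],[1,5,25,50,75,95]))
t=m&(W[...,2]>.221); t=cv2.morphologyEx(t.astype(np.uint8),cv2.MORPH_OPEN,np.ones((3,3)))
vv,uu=np.nonzero(t); zt=W[t>0][:,2].mean(); print("ztop",zt)
pts=[]
c=max(cv2.findContours(t,cv2.RETR_EXTERNAL,cv2.CHAIN_APPROX_NONE)[0],key=cv2.contourArea)[:,0,:]
ray=np.stack([(c[:,0]-K[2])/K[0],(c[:,1]-K[3])/K[1],np.ones(len(c))],-1)@R
Q=C+ray*((.229-C[2])/ray[:,2])[:,None]
r=cv2.minAreaRect((Q[:,:2]*1000).astype(np.float32)); print(r, "px box",c.min(0),c.max(0))
b=cv2.boxPoints(r); 
for i in range(4): print(b[i],b[(i+1)%4]-b[i], np.linalg.norm(b[(i+1)%4]-b[i]))
print(W[t>0].mean(0))
cv2.imwrite("pics/grip1c.png",cv2.resize(z["im"][120:300,250:390],None,fx=3,fy=3,interpolation=cv2.INTER_CUBIC))
from h import *
s=env.get_state(); print(s["tcp_pos"],s["joint_velocities"].round(3) if hasattr(s["joint_velocities"],'round') else s["joint_velocities"])
```

```text
1156 [0.21071827 0.22609306 0.22807798 0.22872199 0.22924323 0.2299193 ]
ztop 0.22864973503580707
((386.0476989746094, -242.8625946044922), (40.68347930908203, 10.796504974365234), 65.77396392822266) px box [309 213] [327 277]
[ 372.77786 -259.1978 ] [ 9.845703  -4.4302063] 10.796508
[ 382.62357 -263.62802] [16.69397  37.100647] 40.683495
[ 399.31754 -226.52737] [-9.845703   4.4302063] 10.796508
[ 389.47183 -222.09717] [-16.69397  -37.100647] 40.683495
[ 0.3864923  -0.24193932  0.22864974]
[ 0.38770602 -0.23966833  0.40060003] [-0.005  0.008 -0.    -0.004  0.001  0.    -0.003]
```

View pics/grip1c.png

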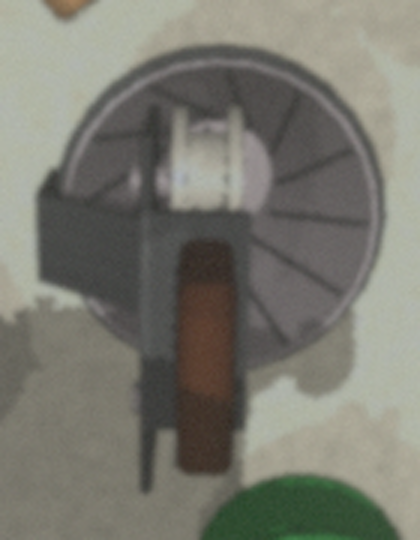

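Run:
```python
from h import *
z=np.load("pics/top0.npz");W=z["W"]; d=W[...,:2]-[.3862,-.242]
a=-.4228; lx=d@[np.cos(a),np.sin(a)]; ly=d@[-np.sin(a),np.cos(a)]
m=(W[...,2]>.16)&(abs(lx)<.09)&(abs(ly)<.07)&~((abs(lx)<.02)&(abs(ly)<.05))
print(np.c_[lx[m],ly[m],W[m][:,2]].round(3)[::4][:40])
env.grip(.05,60); s=env.get_state(); print(s["time"],s["opening"])
env.movel([.3862,-.242,.30],velocity=.1,rot=ori(-.4228)); env.dwell(.2)
s=env.get_state(); print(s["time"],s["tcp_pos"],s["orientation"],ori(-.4228),s["force"])
shot("wrist","grip2")
```

```text
[[-0.021 -0.027  0.17 ]]
3.6333 0.049712790993248206
4.9833 [ 0.38642517 -0.24212513  0.30050629] [4.72277880e-04 8.39773467e-01 5.42936684e-01 2.41932953e-04] [np.float64(0.0), np.float64(0.8397367147897685), np.float64(0.5429937843420374), np.float64(0.0)] [ 0.08646512  0.00331945 -0.08268946]
```

View pics/grip2.png

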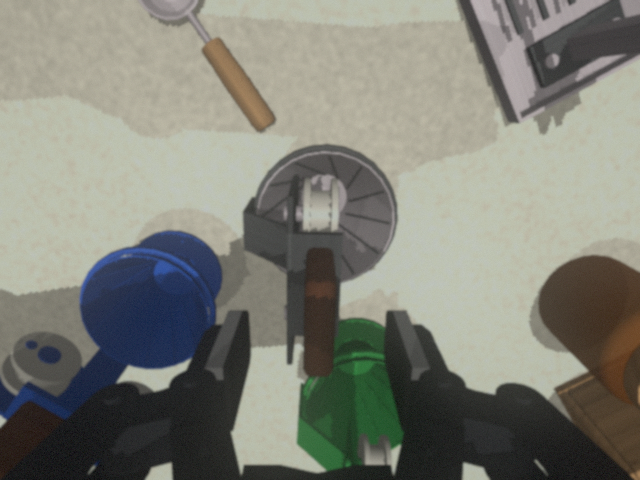

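Run:
```python
from h import *
r=env.movel([.3862,-.242,.268],velocity=.06,stop_force=8); env.dwell(.1)
s=env.get_state(); print(r,s["tcp_pos"],s["force"])
env.grip(0.0,60); s=env.get_state(); print(s["time"],s["opening"],s["force"],s["tcp_pos"])
env.movel([.3862,-.242,.28],velocity=.05); env.dwell(.15)
s=env.get_state(); print(s["time"],s["opening"],s["force"],s["torque"],s["tcp_pos"])
shot("wrist","held1")
```

```text
False [ 0.38644563 -0.24210548  0.26830747] [ 0.31340758  0.38511861 -0.09660504]
6.2417 0.011069336128098736 [ 1.11171289 -0.09526857  0.96692309] [ 0.3864363  -0.24218267  0.26825803]
6.7833 0.011083331365599552 [-0.14568893  0.83905245 -3.51934304] [0.02985652 0.01823711 0.01052839] [ 0.38596484 -0.24188657  0.27974769]
```

View pics/held1.png

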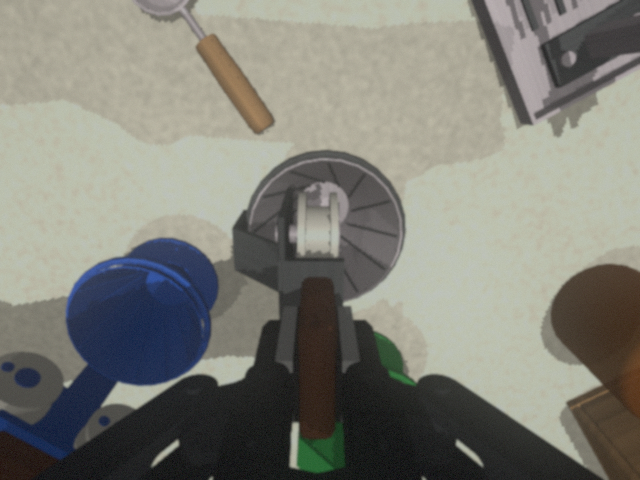

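Run:
```python
import numpy as np,cv2
from h import ori,Ro
z=np.load("pics/held1.npz");W=z["W"];im=z["im"].astype(int);K=z["c"];R=z["R"];C=-z["R"].T@z["t"]
a=-.4228; tcp=np.array([.38596,-.24189]); ax=np.array([np.cos(a),np.sin(a)])
for v in range(290,430,15):
    us=[u for u in range(290,350) if im[v,u,2]-im[v,u,0]>15 and .2<W[v,u,2]<.26]
    if not us: continue
    o=[]
    for u in (min(us)-.5,max(us)+.5):
        r=np.array([(u-K[2])/K[0],(v-K[3])/K[1],1])@R; o.append(((C+r*((.2407-C[2])/r[2]))[:2]-tcp)@ax*1000)
    print(v,min(us),max(us),np.round(o,1),"mid",round(sum(o)/2,2))
# white wheel: mid
for v in range(205,255,10):
    us=[u for u in range(280,345) if im[v,u].min()>105]
    if us: print(v,min(us),max(us))
C2=(C[:2]-tcp)@ax; print("cam offset tool y",C2)
z=np.load("pics/bar1.npz");C=-z["R"].T@z["t"]; b=.0922; print("cam offset at bar1",(C[:2]-[.61585,-.17902])@[np.cos(b),np.sin(b)])
```

```text
290 304 328 [-4.5  2.5] mid -1.05
305 304 333 [-4.6  3.9] mid -0.33
320 305 334 [-4.3  4.3] mid -0.03
335 299 335 [-6.1  4.6] mid -0.74
350 299 332 [-6.2  3.8] mid -1.17
365 300 334 [-5.9  4.5] mid -0.72
380 299 333 [-6.3  4.3] mid -1.02
395 300 333 [-6.1  4.4] mid -0.86
410 301 334 [-5.8  4.8] mid -0.54
425 300 334 [-6.2  4.8] mid -0.68
205 298 344
215 297 344
225 296 340
235 289 340
245 297 339
cam offset tool y -0.0007355805684319715
cam offset at bar1 -0.0006723630785643372
```

```bash
cat >> h.py <<'E'
BY=.0922; SL=.1157; T0=np.array([.6074,-.1025]); ZB=.2454
def tcp_for(dx,dz,dy=0):
    o=ori(BY,SL); n=-Ro.from_quat([o[1],o[2],o[3],o[0]]).as_matrix()[:,2]
    xh=np.array([np.cos(BY),np.sin(BY),0]); yh=np.array([-np.sin(BY)*np.cos(SL),np.cos(BY)*np.cos(SL),-np.sin(SL)])
    return np.array([*T0,ZB])+dx*xh+dy*yh+[0,0,dz]+.118*n, o
E
python3 - <<'E'
from h import *
env.movel([.3862,-.242,.40],velocity=.15)
p,o=tcp_for(-.10,.022); print(p)
env.movel(p,velocity=.12,rot=o); env.dwell(.2)
s=env.get_state(); print(s["time"],s["tcp_pos"]-p,s["orientation"],o,s["force"],s["torque"])
shot("wrist","pre1"); shot("scene","pre1s"); shot("top","pre1t")
E
```

```text
[ 0.50657056 -0.09814264  0.38461108]
9.7 [-1.96116915e-04 -4.33993418e-04  6.44111462e-05] [ 0.04277158  0.67298363  0.73738793 -0.03902138] [np.float64(0.04272393307566052), np.float64(0.6726423497056004), np.float64(0.7377054822292721), np.float64(-0.038955826444225385)] [ 1.5753383  -0.63521308 -3.62202202] [ 0.27204291  0.01109455 -0.00745658]
```

View pics/pre1.png

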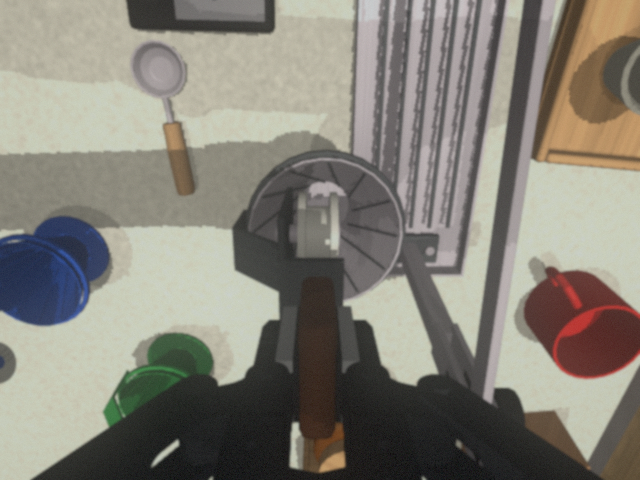

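View pics/pre1s.png

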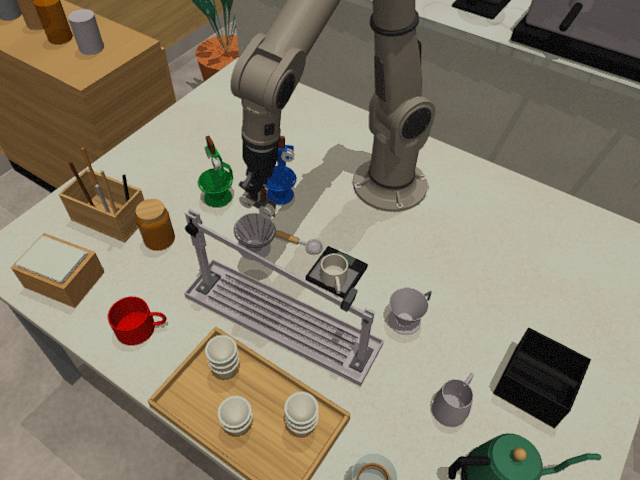

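Run:
```python
from h import *
p,o=tcp_for(0,.022)
r=env.movel(p,velocity=.05,rot=o,stop_force=8); env.dwell(.15)
s=env.get_state(); print(r,s["time"],s["tcp_pos"]-p,s["force"],s["torque"])
shot("wrist","over1"); shot("scene","over1s")
z=np.load("pics/over1s.npz")["im"]; cv2.imwrite("pics/over1sc.png",cv2.resize(z[150:350,160:400],None,fx=3,fy=3,interpolation=cv2.INTER_CUBIC))
```

```text
False 12.15 [-1.01240235e-04 -4.80483344e-05  4.96867793e-05] [ 0.01877436  0.231867   -3.35227765] [0.3103871  0.03775605 0.01993944]
```

View pics/over1.png

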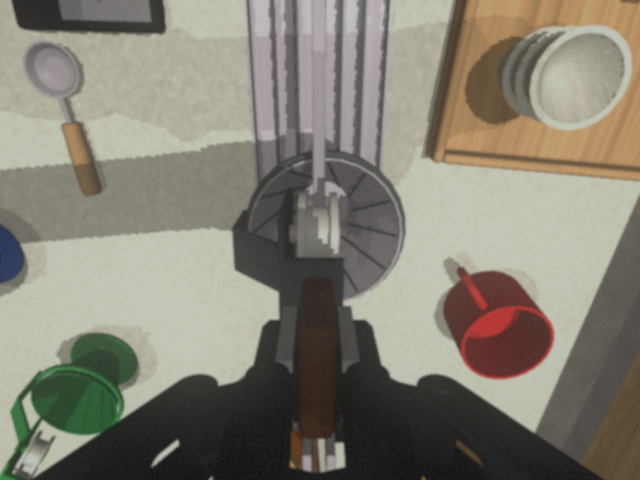

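View pics/over1sc.png

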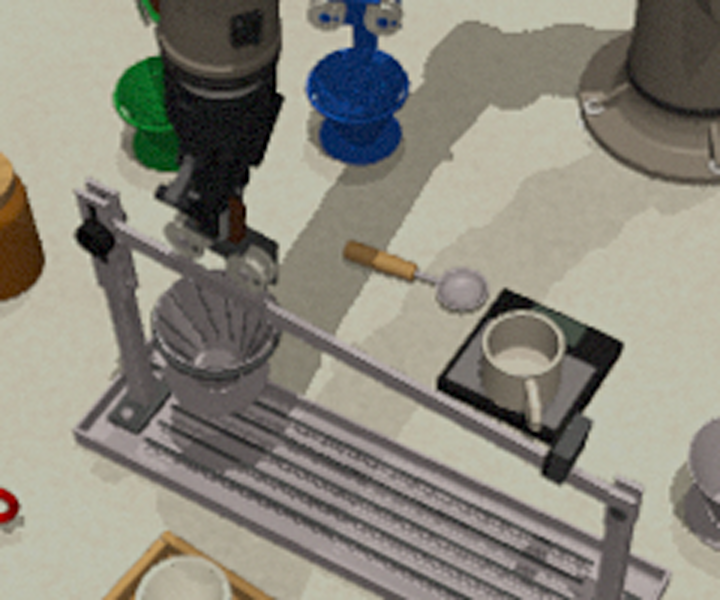

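Run:
```python
from h import *
z=np.load("pics/over1.npz")["im"]; cv2.imwrite("pics/over1c.png",cv2.resize(z[130:280,270:370],None,fx=4,fy=4,interpolation=cv2.INTER_CUBIC))
p,o=tcp_for(0,-.006)
r=env.movel(p,velocity=.015,rot=o,stop_force=3); 
s=env.get_state(); print(r,s["time"],s["tcp_pos"]-tcp_for(0,0)[0],s["force"],s["torque"])
shot("wrist","down1")
z=np.load("pics/down1.npz")["im"]; cv2.imwrite("pics/down1c.png",cv2.resize(z[130:280,270:370],None,fx=4,fy=4,interpolation=cv2.INTER_CUBIC))
s=env.get_state(); print(r,s["time"],s["tcp_pos"]-tcp_for(0,0)[0],s["force"],s["torque"])
```

```text
True 13.575 [2.23599735e-05 1.77782403e-04 8.33661611e-05] [0.02563377 0.37777217 5.38997291] [ 0.15459189  0.06260215 -0.00962988]
True 13.625 [2.09693558e-05 2.38988490e-04 6.64225471e-05] [0.71485612 1.20712664 6.69704984] [ 0.12655412  0.05125879 -0.00205107]
```

View pics/over1c.png

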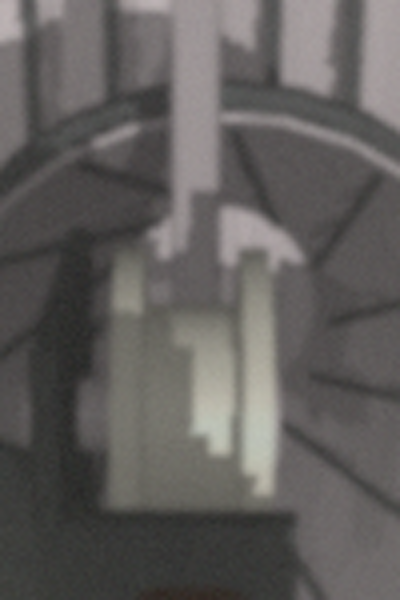

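View pics/down1c.png

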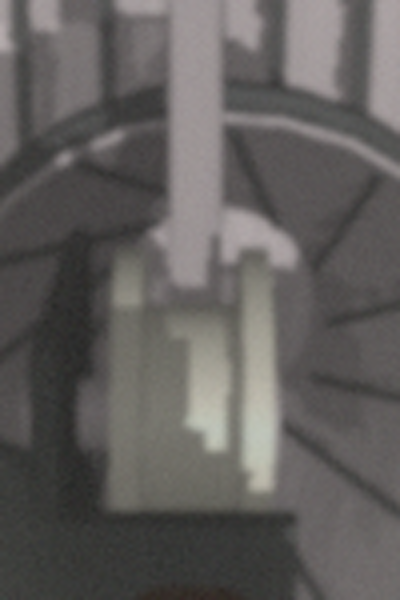

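Contact came within 0.1 mm of the expected bar height, and the bar lies between the wheel flanges. I release it here.

Run:
```python
from h import *
env.grip(.06); s=env.get_state(); print(s["time"],s["opening"],s["force"])
p=np.array(s["tcp_pos"]); env.movel(p+[0,0,.06],velocity=.1); print(env.get_state()["time"])
shot("scene","rel1")
env.dwell(3); shot("scene","rel2"); print(env.get_state()["time"])
for n in("rel1","rel2"):
    z=np.load(f"pics/{n}.npz")["im"]; cv2.imwrite(f"pics/{n}c.png",cv2.resize(z[150:380,160:410],None,fx=2.4,fy=2.4,interpolation=cv2.INTER_CUBIC))
```

```text
14.15 0.059944092202469504 [ 0.41212301 -0.34036167 -0.17000131]
14.9
18.0
```

View pics/rel1c.png

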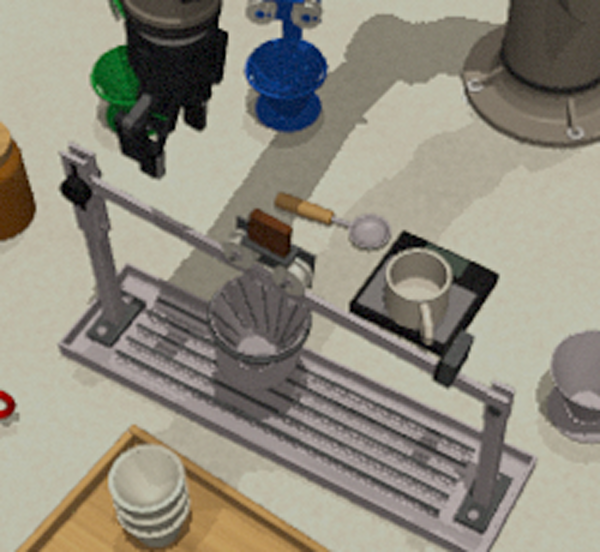

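View pics/rel2c.png

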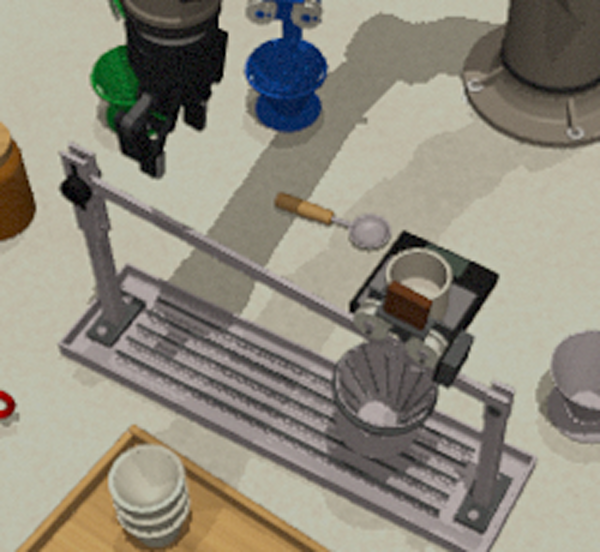

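It rolled down and now sits at the stop. Before handing in, I check that it is at rest and where it is, and that the bystanders have not moved.

Run:
```python
from h import *
env.dwell(1.0); shot("scene","fin"); shot("top","fint"); 
a=np.load("pics/rel2.npz")["im"].astype(int);z=np.load("pics/fin.npz"); b=z["im"].astype(int)
print("max-ish diff in carrier area",np.percentile(abs(a-b)[270:350,280:360].max(-1),[50,99,100]))
W=z["W"];im=b
for n in("fin","fint"):
    z=np.load(f"pics/{n}.npz");W=z["W"];im=z["im"].astype(int)
    m=(im[...,2]-im[...,0]>18)&(W[...,2]>.24)&(W[...,2]<.32)&(abs(W[...,0]-.59)<.06)&(abs(W[...,1]-.13)<.1)
    P=W[m]
    if n=="fint": P=P[P[:,2]>.29]
    c=P.mean(0); SO2=np.array([.5971,.012]); y=np.array([-np.sin(BY),np.cos(BY)]); x=np.array([y[1],-y[0]])
    print(n,m.sum(),c.round(4),"stand x,y",((c[:2]-SO2)@x).round(4),((c[:2]-SO2)@y).round(4),"ztop",np.percentile(P[:,2],97).round(3))
cv2.imwrite("pics/finc.png",cv2.resize(b[250:360,260:390].astype(np.uint8),None,fx=5,fy=5,interpolation=cv2.INTER_CUBIC))
A=np.load("pics/top0.npz")["im"].astype(int); d=(abs(A-np.load("pics/fint.npz")["im"])).max(-1)>60
cv2.imwrite("pics/diff.png",(d*255).astype(np.uint8))
cv2.imwrite("pics/fint2.png",np.load("pics/fint.npz")["im"])
```

```text
max-ish diff in carrier area [ 3. 14. 35.]
fin 258 [0.5871 0.1444 0.2825] stand x,y 0.0023 0.1327 ztop 0.297
fint 87 [0.5804 0.1459 0.295 ] stand x,y -0.0043 0.1349 ztop 0.299
```

View pics/finc.png

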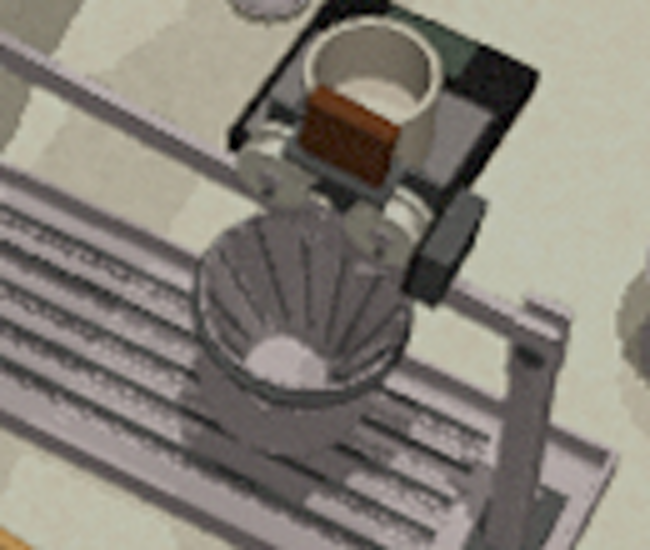

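View pics/fint2.png

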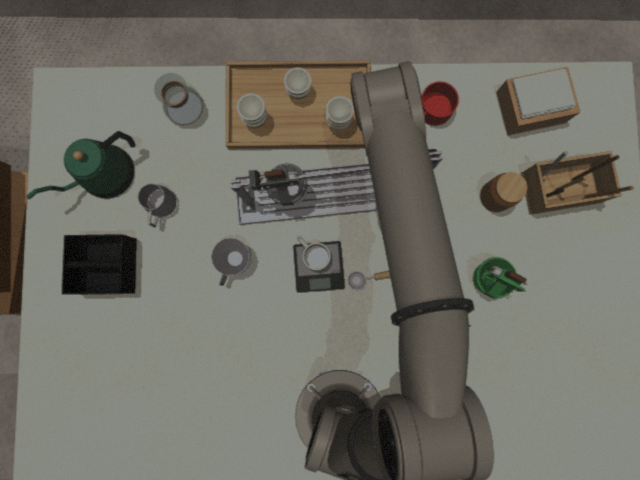

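Run:
```python
from h import *
job.job_done(); print(env.get_state()["time"])
```

```text
the job is handed in; nothing more can be done
the job is handed in; nothing more can be done
```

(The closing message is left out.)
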